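Tip the bead bin, then scoop the beads out of its narrow end

TASK

Lift the sheet-metal bin by the bar handle at its wide end and tip it up to its stop, so that the five clay beads roll down into the narrow end; it stays tipped by itself. Then take the scoop, scoop the beads out of that end and pour them into the wooden bowl until at least four of the five lie in it, never touching a bead with the fingers and letting none fall on the table. Leave the bin tipped, stand the scoop flat on the table and let go of it, and do not disturb the paint tin, the brown half bottle or the brush.

Things in the scene. Friction and masses are not known exactly. Their poses are not given: they have to be found in the camera images.
- bin (a joint): how far the bin is tipped, rad: 0 lying level (the start), 0.54 (31 degrees) at its stop. It turns about the y axis of bin_corner, lifting the wide end. The hinge is stiff (friction 1.8 N m; about 10 N at the bar lifts it) and the bin stays at any angle where it is left.
- bin_corner (a point): middle of the inner edge where the bin's floor meets its narrow end wall; it is on the hinge axis, always 30 mm above the table. Axes turn with the bin: x up along the floor to the wide end (at the start away from the robot, yaw within 0.2 rad), y across, z square to the floor. Inside: floor at z = 0, 190 mm long, 78 mm wide at this end, widening evenly to 156 mm at the wide end.
- bin_rim (a point): middle of the top edge of the narrow end wall. At x = 0, z = 95 mm in the axes of bin_corner. All walls are square to the floor; the side walls slope from 95 mm high here to 55 mm at the wide end, and the wide end wall is 55 mm high. All are 3 mm sheet metal.
- bin_bar (a point): centre of the bin's handle: round wooden bar, 12 mm thick, 128 mm long, along y, 31 mm clear of the wide end wall. In the axes of bin_corner it is at x = 230 mm, z = 40 mm: 70 mm above the table at the start, about 180 mm when tipped. Two 8 mm arms at y = -60 and +60 mm carry it; between them it is free.
- scoop_grip (a point): grip point of the scoop: on the axis of its wooden handle, an upright square post 24 x 24 mm standing behind the pan; 90 mm above the scoop's flat underside, 25 mm below the post's end. Axes: z up the post (square to the pan), x from the lip towards the handle, y across. 180 g. At the start it stands flat on the table, lip towards the robot, yaw within 0.45 rad.
- scoop_lip (a point): middle of the scoop's front lip, at its underside (at x = -75 mm, z = -90 mm in the axes of scoop_grip). Sheet-steel pan, floor 2 mm thinning to 1 mm at the lip, 72 mm wide outside, 68 inside, its lip 60 mm wide, 60 mm from lip to back wall, back and side walls up to 26 mm high, front open. The flat underside is 70 mm long; the post's foot behind it slants up to 10 mm, 87 mm from the lip.
- bowl: round wooden bowl, 150 mm across its rim, 60 mm high, inner floor 7 mm above its underside, 450 g, loose on the table; origin at the centre of its underside, z up
- bead0_center (a point): one of five alike round glazed clay beads, 20 mm across, 11 g; this point is the bead's centre. It starts loose on the floor of the bin.
- bead1_center (a point): another of the five beads (as bead0), its centre
- bead2_center (a point): another of the five beads (as bead0), its centre
- bead3_center (a point): another of the five beads (as bead0), its centre
- bead4_center (a point): another of the five beads (as bead0), its centre
- tin: bystander: upright paint tin, 80 mm across, 110 mm high; origin at the centre of its underside
- half_bottle: bystander: half of a plastic bottle painted brown, lying hollow side down, 220 mm long, 90 mm wide, 47 mm high; origin at the middle of its underside, x along it
- brush: bystander: paint brush lying on the table across the robot's front, about 200 mm long; origin at its middle

How it is judged:
By the outcome, as a careful person would: the job done as asked, in the order asked, and still so for the second after the job is handed in, with the robot touching nothing.
It also fails if it takes over 72 s, if anything falls off the work surface, if the arm or the gripper's body presses on something with over 40 N, if the wrist force passes 120 N, or if a joint passes its speed limit or range.

ROBOT

A 7-joint arm with a two-finger parallel gripper is mounted at the origin on the work surface. World frame = base frame: x ahead of the robot, y to its left, z up, the work surface at z = 0. Lengths are in m, angles in rad, forces in N, time in s.
With the tool pointing down it reaches from about 0.4 to 0.85 m from the base axis. Payload 10.4 kg.
Tool frame: the origin (TCP) lies between the finger pads; the fingertips stand 22 mm ahead of it and the grasp point (between the pads) lies 3 mm ahead of it; z points along the fingers, y is the line along which they close (so a half turn about z gives the same grasp; the last joint's range is limited). The gripper opens to 87 mm and grips with 3 to 60 N. Pads are 19 mm wide; open, the fingers measure 117 mm over their backs; the gripper's body (75 mm by 190 mm) begins 51 mm behind the grasp point.
Start: joints at [1.137, 0.332, -0.065, 1.46, 0.022, 1.35, -0.088], TCP at [0.25, -0.573, 0.245] pointing down, gripper open.
Joint ranges: [-2.6, 2.6], [-0.5, 2.12], [-1.47, 1.34], [0.16, 2.42], [-1.27, 4.41], [0.06, 2.06], [-2.6, 2.6]. Speed limits (rad/s): [2.22, 2.22, 2.79, 2.79, 3.14, 3.14, 3.14].

INTERFACE

Orientations are given as a unit quaternion [x, y, z, w].
In Python, from plant import status, eyes, r gives the robot as it stands.
- The arm moves only by the tool carry_out, never from a script. Its argument "deltas" is a list of rows, each a list of 6 numbers: the shift along the tool's x, y, z in cm, then the turn, a rotation vector about the tool's x, y, z in rad. A call has 1 to 10 rows; each row shifts and turns the commanded pose from where the row before left it, along the tool's axes as they then stand; what a row does not reach is not made up. A row lasts 1/10 s, in which the tool goes at most 50 mm and 8.59 degrees, less where a joint would pass 70% of its speed; a pose out of reach is approached as far as the arm can. A call is refused whole if a number of a shift passes 5 or a number of a turn 0.15, either way. A call with a gripper value outside its range is refused whole. "gripper" is the opening, from -1 (shut) to 1 (fully open), set as the call begins (left out, the last holds). The fingers move at their own pace and stop on an object; the grip force is fixed at half the most. Time passes only in rows, so rows that do not move let the fingers close. It gives the time, the measured TCP pose, the force, the opening and the grip force at its end, in the units of the state.
- status.get_obs(): the state, without advancing time (a new reading comes with each control period).
- eyes.snapshot(name): name is "side" or "top" or "wrist"; returns a dict with "image" (480x640x3 uint8, blue, green, red), "fx", "fy", "cx", "cy" (pixels), "k1" (the pictures are not rectified: a ray, as slopes to the right and down, at radius r is drawn at 1 + k1 r^2 times it, then the intrinsics apply), "extrinsics" (4x4, takes a point from camera to world coordinates). Camera axes: x right, y down, z forward; pixel columns grow to the right and rows downward; lengths in m; the calibration is good to about 2 mm. A picture is of the moment at which its call begins. There is no depth.
- r.sign_off(): hands the job in; it is judged then, once.
The state is a dict: "time": time; "q": joint angles; "qd": joint speeds; "joint_torque": joint torques, N m; "tool_pos": TCP position; "tool_rot": TCP orientation; "contact_force": force on the tool from outside, world axes, zero at the start; "moment": the same for the moment, N m; "opening": opening from 0.0 (shut) to 1.0 (fully open); "grip_force": force on a finger pad.
Only numpy, scipy, OpenCV 4.12 (cv2) and the standard library are available. Lean on these libraries where they do the work, as an engineer would, in place of code of your own. Each camera call takes 0.05 s, during which the arm holds its last target. There are 200 camera calls.

## Working session

There is one attempt and no reset: what is moved stays moved. The work goes in short steps, Python scripts to look and compute and a tool call to move; the robot and the scene stay as the last step left them, time stands still between calls to the robot, and variables do not carry over. Pictures are saved under pics/ and viewed, at most 10 in all, crops included, and the job is handed in when it is done.

Besides the shell and the picture viewer there is one more tool, called after "Request:" in YAML: its name, and indented under it one key for each argument. carry_out: Moves the arm, as the interface text tells. Its arguments: {"type":"object","properties":{"deltas":{"type":"array"},"gripper":{"type":"number"}},"required":["deltas"]}

```bash
ls; mkdir -p pics; python3 - <<'E'
from plant import status, eyes, r
import cv2,numpy as np
o=status.get_obs();print(o['time'],o['tool_pos'],o['tool_rot'],o['opening'])
for n in ['side','top','wrist']:
    s=eyes.snapshot(n);cv2.imwrite(f'pics/{n}0.png',s['image']);print(n,{k:s[k] for k in('fx','fy','cx','cy','k1')});print(np.round(s['extrinsics'],4).tolist())
E
```

```text
pics
0.0 [ 0.24942958 -0.57266185  0.24376072] [ 9.78973606e-01  2.03985646e-01 -1.76775175e-04 -7.09431765e-04] 1.0041345651615494
side {'fx': 515.4706239084838, 'fy': 515.4706239084838, 'cx': 312.90349105449906, 'cy': 234.56711955696701, 'k1': -0.12140824549371598}
[[-0.9527, -0.2242, 0.2051, 0.3375], [-0.3034, 0.7368, -0.6042, 0.6606], [-0.0157, -0.6379, -0.7699, 0.9031], [0.0, 0.0, 0.0, 1.0]]
top {'fx': 614.2492527861945, 'fy': 614.2492527861945, 'cx': 324.04083485831256, 'cy': 231.51348836433934, 'k1': 0.04308838083688869}
[[-0.0081, -0.9991, 0.0415, 0.4773], [-0.9999, 0.0079, -0.0067, 0.0327], [0.0064, -0.0415, -0.9991, 1.3345], [0.0, 0.0, 0.0, 1.0]]
wrist {'fx': 420.77959234711636, 'fy': 420.77959234711636, 'cx': 320.6777147104225, 'cy': 243.94246740230287, 'k1': -0.04453982063466217}
[[0.4002, -0.8812, -0.2516, 0.3183], [-0.9164, -0.3854, -0.1078, -0.543], [-0.002, 0.2737, -0.9618, 0.3838], [0.0, 0.0, 0.0, 1.0]]
```

View pics/top0.png

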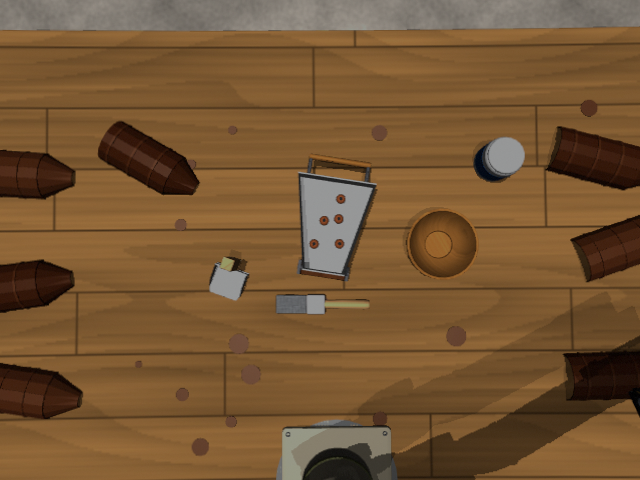

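View pics/side0.png

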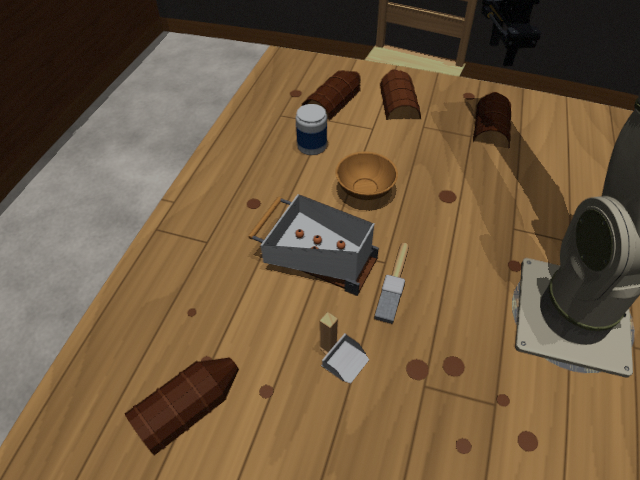

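The top view shows the bin at columns 300-375 and rows 157-278, with its bar from (311,157) to (370,165). The scoop post is near (234,262), the bowl near (442,244), the tin near (500,158), and the brush lies along row 304. I'll enlarge the middle.

```bash
cat > h.py <<'E'
import numpy as np,cv2
from scipy.spatial.transform import Rotation as R
from plant import status, eyes, r
def cam(s):
    K=np.array([[s['fx'],0,s['cx']],[0,s['fy'],s['cy']],[0,0,1]]);return K,np.array([s['k1'],0,0,0,0.]),np.array(s['extrinsics'])
def ray(s,uv):
    K,d,E=cam(s);p=cv2.undistortPoints(np.array([[uv]],float),K,d)[0,0]
    return E[:3,3],E[:3,:3]@np.array([p[0],p[1],1])
def onz(s,uv,z):
    o,v=ray(s,uv);return o+v*(z-o[2])/v[2]
def proj(s,P):
    K,d,E=cam(s);P=np.atleast_2d(P);Q=(P-E[:3,3])@E[:3,:3]
    return cv2.projectPoints(Q,np.zeros(3),np.zeros(3),K,d)[0][:,0]
def crop(s,u0,v0,u1,v1,k,name):
    cv2.imwrite('pics/'+name,cv2.resize(s['image'][v0:v1,u0:u1],None,fx=k,fy=k,interpolation=cv2.INTER_CUBIC))
E
python3 - <<'E'
from h import *
s=eyes.snapshot('top');crop(s,200,145,490,320,2.75,'topc.png')
E
```

```text
(no output)
```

View pics/topc.png

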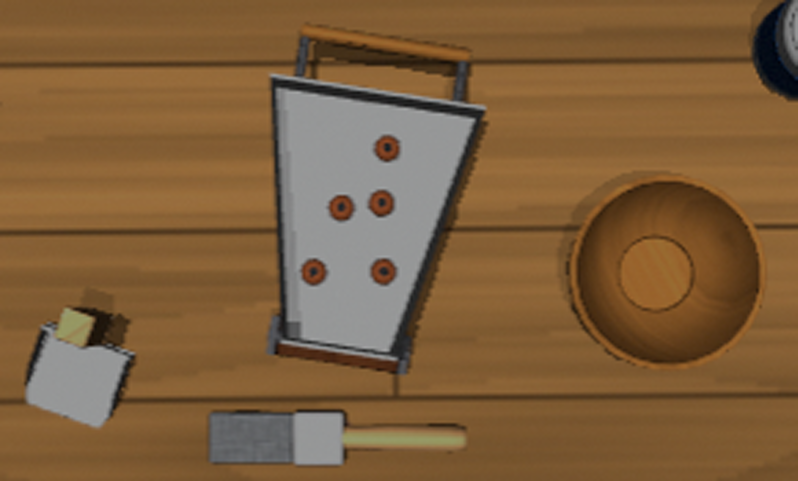

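In the crop (origin 200,145, scale 2.75), the bar runs (305,31)-(470,55) and the post top is at (75,327). The scoop lip corners are (28,403) and (100,427). The bowl rim centre is (669,271), and the bin floor's narrow edge runs (288,337)-(393,353).

```bash
python3 - <<'E'
from h import *
s=eyes.snapshot('top')
c=lambda u,v,z:onz(s,(u/2.75+200-.3,v/2.75+145-.3),z)
a,b=c(305,31,.07),c(470,55,.07);print('bar',a,b,np.linalg.norm(a-b),(a+b)/2)
y=np.arctan2(*( (a-b)[:2]*[-1,1]))if 0 else np.arctan2(-(a-b)[0],(a-b)[1]);print('yaw bin',y)
m=(a+b)/2;print('corner from bar',m-.23*np.array([np.cos(y),np.sin(y),0]))
p,q=c(288,337,.03),c(393,353,.03);print('corner',p,q,np.linalg.norm(p-q),(p+q)/2)
y2=np.arctan2(*((m-(p+q)/2)[[1,0]]));print('yaw',y2, np.linalg.norm((m-(p+q)/2)[:2]))
t=c(75,327,.115);l1,l2=c(28,403,.001),c(100,427,.001);l=(l1+l2)/2;print('post',t,'lip',l,np.linalg.norm(l1-l2),'d',np.linalg.norm((t-l)[:2]),'yaw',np.arctan2(*(t-l)[[1,0]]),np.arctan2(-(l1-l2)[0],(l1-l2)[1]))
print('bowl',c(669,271,.06),c(656,274,.007))
w=[c(272,75,.085),c(485,107,.085)];print('wide top',w,np.linalg.norm(w[0]-w[1]))
print('tin',c(755/1.0,0,.0),onz(s,(505,156),.11))
print('brush',c(210,437,.01),c(466,440,.01))
S=eyes.snapshot('side')
print('side proj post/bar/bowl',proj(S,[t,a,b]), 'meas (329,320),(285,203),(252,238)')
o=status.get_obs();print(R.from_quat(o['tool_rot']).as_matrix().round(3))
E
```

```text
bar [0.68640307 0.05065317 0.07      ] [ 0.66734556 -0.07334965  0.07      ] 0.12545870463682843 [ 0.67687431 -0.01134824  0.07      ]
yaw bin -0.15249293032992006
corner from bar [0.44954336 0.02358936 0.07      ]
corner [0.45592771 0.06605103 0.03      ] [ 0.44295239 -0.01477596  0.03      ] 0.08186184500638981 [0.44944005 0.02563753 0.03      ]
yaw -0.16121058328867782 0.23042198452374088
post [0.46583385 0.21698881 0.115     ] lip [0.3959106  0.24285357 0.001     ] 0.05952203417284702 d 0.07455364594163999 yaw -0.35429376660613365 -0.33041843795565673
bowl [ 0.50386037 -0.22242592  0.06      ] [ 0.50268761 -0.22280117  0.007     ]
wide top [array([0.65124817, 0.07519038, 0.085     ]), array([ 0.62620807, -0.08281841,  0.085     ])] 0.15998057496712445
tin [ 0.71975608 -0.30580884  0.        ] [ 0.67642195 -0.33882951  0.11      ]
brush [0.37828311 0.12788514 0.01      ] [ 0.374228   -0.07183889  0.01      ]
side proj post/bar/bowl [[326.98223926 318.44545768]
 [249.03634178 236.39988576]
 [277.84811583 197.38854117]] meas (329,320),(285,203),(252,238)
[[ 0.917  0.399 -0.   ]
 [ 0.399 -0.917  0.   ]
 [-0.    -0.    -1.   ]]
```

```bash
cat >> h.py <<'E'
def T(p,Rm):
    M=np.eye(4);M[:3,:3]=Rm;M[:3,3]=p;return M
def now():
    o=status.get_obs();return T(o['tool_pos'],R.from_quat(o['tool_rot']).as_matrix())
def plan(A,B,n):
    "constant row taking pose A to pose B in n rows"
    D=np.linalg.inv(A)@B;w=R.from_matrix(D[:3,:3]).as_rotvec()/n
    S=sum(R.from_rotvec(w*k).as_matrix() for k in range(n))
    print(n,'x',np.r_[np.linalg.solve(S,D[:3,3])*100,w].round(3).tolist());return B
YB=-.156
COR=np.array([.4495,.0245,.03])
def bin_pose(a):  # frame of bin_corner
    return T(COR,R.from_euler('ZY',[YB,-a]).as_matrix())
# tool pointing down relative to a frame with z up: tool y along +x, x along +y, z down
DOWN=np.array([[0,1,0],[1,0,0],[0,0,-1.]])
def bar_tcp(a,back=0):  # grasp bar, tcp 3 mm behind
    return bin_pose(a)@T([.23,0,.04+.003+back],DOWN)
E
python3 - <<'E'
from h import *
A=now();B=plan(A,bar_tcp(0,.10),20);B=plan(B,bar_tcp(0),5)
B=plan(B,bar_tcp(.55),20);plan(B,bar_tcp(.55,.08),4);print(B)
E
```

```text
20 x [3.679, -0.121, 0.357, -0.0, -0.0, -0.05]
5 x [0.0, -0.0, 2.0, 0.0, 0.0, -0.0]
20 x [0.0, -0.127, -0.631, -0.028, 0.0, -0.0]
4 x [-0.0, -0.0, -2.0, 0.0, -0.0, -0.0]
[[ 1.55368033e-01  8.42172024e-01  5.16340058e-01  6.20996943e-01]
 [ 9.87856657e-01 -1.32455058e-01 -8.12088869e-02 -2.47268131e-03]
 [ 6.93889390e-18  5.22687229e-01 -8.52524522e-01  1.86876617e-01]
 [ 0.00000000e+00  0.00000000e+00  0.00000000e+00  1.00000000e+00]]
```

Request:
carry_out:
  deltas:
    - [3.68,-0.12,0.36,0,0,-0.05]
    - [3.68,-0.12,0.36,0,0,-0.05]
    - [3.68,-0.12,0.36,0,0,-0.05]
    - [3.68,-0.12,0.36,0,0,-0.05]
    - [3.68,-0.12,0.36,0,0,-0.05]
    - [3.68,-0.12,0.36,0,0,-0.05]
    - [3.68,-0.12,0.36,0,0,-0.05]
    - [3.68,-0.12,0.36,0,0,-0.05]
    - [3.68,-0.12,0.36,0,0,-0.05]
    - [3.68,-0.12,0.36,0,0,-0.05]
  gripper: -0.3

```text
time: 1.3
tool_pos: [0.5365, -0.3461, 0.2083]
tool_rot: [0.898, 0.441, -0.0, 0.0]
contact_force: [0.5, -1.2, -0.5]
opening: 0.353
grip_force: 0.0
```

Request:
carry_out:
  deltas:
    - [3.68,-0.12,0.36,0,0,-0.05]
    - [3.68,-0.12,0.36,0,0,-0.05]
    - [3.68,-0.12,0.36,0,0,-0.05]
    - [3.68,-0.12,0.36,0,0,-0.05]
    - [3.68,-0.12,0.36,0,0,-0.05]
    - [3.68,-0.12,0.36,0,0,-0.05]
    - [3.68,-0.12,0.36,0,0,-0.05]
    - [3.68,-0.12,0.36,0,0,-0.05]
    - [3.68,-0.12,0.36,0,0,-0.05]
    - [3.68,-0.12,0.36,0,0,-0.05]

```text
time: 2.3
tool_pos: [0.6786, -0.0106, 0.1722]
tool_rot: [0.761, 0.649, -0.0, 0.0]
contact_force: [-0.2, 0.1, -0.5]
opening: 0.351
grip_force: 0.0
```

```bash
python3 - <<'E'
from h import *
print(status.get_obs()['opening'],status.get_obs()['time']);plan(now(),bar_tcp(0),5)
s=eyes.snapshot('wrist');cv2.imwrite('pics/w1.png',s['image'])
print(proj(s,[(bin_pose(0)@[.23,y,.04,1])[:3] for y in(-.064,0,.064)]))
E
```

```text
0.35107602253024656 2.3
5 x [-0.019, -0.035, 1.985, -0.0, 0.0, -0.0]
[[318.09844467 349.66217085]
 [317.76546696 255.17075853]
 [317.39923229 146.57053318]]
```

View pics/w1.png

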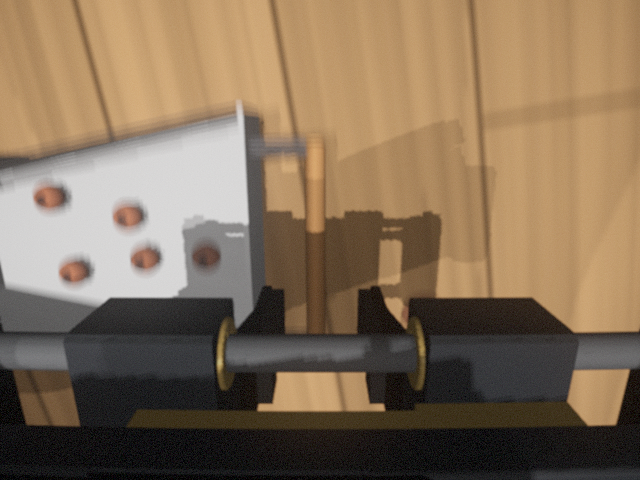

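The wrist view shows the bar as a vertical strip at column ~316, with its far end at row 138. It sits midway between the finger pads, so I can descend.

Request:
carry_out:
  deltas:
    - [0,-0.04,2,0,0,0]
    - [0,-0.04,2,0,0,0]
    - [0,-0.04,2,0,0,0]
    - [0,-0.04,2,0,0,0]
    - [0,0,2,0,0,0]
    - [0,0,0,0,0,0]

```text
time: 2.95
tool_pos: [0.6748, -0.0121, 0.0694]
tool_rot: [0.761, 0.648, -0.002, -0.002]
contact_force: [0.2, 0.0, -0.1]
opening: 0.348
grip_force: 0.0
```

Request:
carry_out:
  deltas:
    - [0,0,0,0,0,0]
    - [0,0,0,0,0,0]
    - [0,0,0,0,0,0]
    - [0,0,0,0,0,0]
  gripper: -1

```text
time: 3.35
tool_pos: [0.6754, -0.0112, 0.0738]
tool_rot: [0.761, 0.648, -0.001, -0.001]
contact_force: [-11.2, 0.9, 9.8]
opening: 0.126
grip_force: 30.0
```

Request:
carry_out:
  deltas:
    - [0,-0.13,-0.63,-0.0275,0,0]
    - [0,-0.13,-0.63,-0.0275,0,0]
    - [0,-0.13,-0.63,-0.0275,0,0]
    - [0,-0.13,-0.63,-0.0275,0,0]
    - [0,-0.13,-0.63,-0.0275,0,0]
    - [0,-0.13,-0.63,-0.0275,0,0]
    - [0,-0.13,-0.63,-0.0275,0,0]
    - [0,-0.13,-0.63,-0.0275,0,0]
    - [0,-0.13,-0.63,-0.0275,0,0]
    - [0,-0.13,-0.63,-0.0275,0,0]

```text
time: 4.35
tool_pos: [0.6557, -0.0081, 0.1334]
tool_rot: [0.754, 0.642, 0.089, 0.105]
contact_force: [-4.1, 3.0, -12.0]
opening: 0.124
grip_force: 30.0
```

Request:
carry_out:
  deltas:
    - [0,-0.13,-0.63,-0.0275,0,0]
    - [0,-0.13,-0.63,-0.0275,0,0]
    - [0,-0.13,-0.63,-0.0275,0,0]
    - [0,-0.13,-0.63,-0.0275,0,0]
    - [0,-0.13,-0.63,-0.0275,0,0]
    - [0,-0.13,-0.63,-0.0275,0,0]
    - [0,-0.13,-0.63,-0.0275,0,0]
    - [0,-0.13,-0.63,-0.0275,0,0]

```text
time: 5.15
tool_pos: [0.6284, -0.0037, 0.1768]
tool_rot: [0.738, 0.629, 0.16, 0.187]
contact_force: [-2.6, 3.3, -13.3]
opening: 0.123
grip_force: 30.0
```

```bash
python3 - <<'E'
from h import *
print(status.get_obs()['contact_force'])
A=now();print(A[:3,3],bar_tcp(.495)[:3,3],bar_tcp(.54)[:3,3]);plan(A,bar_tcp(.545),4)
E
```

```text
[ -2.57705604   3.30422821 -13.33954   ]
[ 0.6284447  -0.00370147  0.17676854] [ 0.62925676 -0.00377177  0.17709593] [ 0.62253806 -0.00271506  0.18513275]
4 x [0.001, -0.033, -0.284, -0.012, 0.0, -0.001]
```

Request:
carry_out:
  deltas:
    - [0,-0.03,-0.28,-0.012,0,0]
    - [0,-0.03,-0.28,-0.012,0,0]
    - [0,-0.03,-0.28,-0.012,0,0]
    - [0,-0.03,-0.28,-0.012,0,0]

```text
time: 5.55
tool_pos: [0.6216, -0.0026, 0.1851]
tool_rot: [0.733, 0.625, 0.174, 0.204]
contact_force: [-4.6, 5.3, -16.2]
opening: 0.131
grip_force: 30.0
```

Request:
carry_out:
  deltas:
    - [0,-0.03,-0.2,-0.009,0,0]
    - [0,0,0,0,0,0]

```text
time: 5.75
tool_pos: [0.6206, -0.0025, 0.1863]
tool_rot: [0.732, 0.624, 0.177, 0.207]
contact_force: [2.6, 3.5, -21.3]
opening: 0.125
grip_force: 30.0
```

Request:
carry_out:
  deltas:
    - [0,-0.03,-0.2,-0.009,0,0]
    - [0,0,0,0,0,0]

```text
time: 5.95
tool_pos: [0.6197, -0.0027, 0.1875]
tool_rot: [0.732, 0.623, 0.18, 0.211]
contact_force: [14.9, 1.6, -31.4]
opening: 0.126
grip_force: 30.0
```

Request:
carry_out:
  deltas:
    - [0,0,0,0,0,0]
    - [0,0,0,0,0,0]
    - [0,0,-1,0,0,0]
    - [0,0,-2,0,0,0]
    - [0,0,-2,0,0,0]
    - [0,0,-2.5,0,0,0]
    - [0,0,-2.5,0,0,0]
  gripper: -0.3

```text
time: 6.65
tool_pos: [0.568, 0.0064, 0.2777]
tool_rot: [0.731, 0.623, 0.182, 0.213]
contact_force: [0.7, -0.6, 1.5]
opening: 0.348
grip_force: 0.0
```

```bash
cat >> h.py <<'E'
def sc(p,yaw,pitch=0): # scoop_grip frame; pitch>0 = lip down
    return T(p,R.from_euler('ZY',[yaw,-pitch]).as_matrix())
GR=T([0,0,.003],DOWN)  # tool in scoop frame
E
python3 - <<'E'
from h import *
A=now();print(A[:3,3])
B=plan(A,sc([.466,.217,.21],-.34)@GR,14);plan(B,sc([.466,.217,.09],-.34)@GR,6)
E
```

```text
[0.56798098 0.00644609 0.27769822]
14 x [1.278, -1.179, 0.133, 0.04, -0.004, 0.013]
6 x [0.0, 0.0, 2.0, 0.0, 0.0, -0.0]
```

Request:
carry_out:
  deltas:
    - [1.28,-1.18,0.13,0.04,-0.004,0.013]
    - [1.28,-1.18,0.13,0.04,-0.004,0.013]
    - [1.28,-1.18,0.13,0.04,-0.004,0.013]
    - [1.28,-1.18,0.13,0.04,-0.004,0.013]
    - [1.28,-1.18,0.13,0.04,-0.004,0.013]
    - [1.28,-1.18,0.13,0.04,-0.004,0.013]
    - [1.28,-1.18,0.13,0.04,-0.004,0.013]
  gripper: 0.26

```text
time: 7.35
tool_pos: [0.5172, 0.1093, 0.2337]
tool_rot: [0.784, 0.605, 0.092, 0.108]
contact_force: [0.3, 0.3, -0.4]
opening: 0.628
grip_force: 0.0
```

Request:
carry_out:
  deltas:
    - [1.28,-1.18,0.13,0.04,-0.004,0.013]
    - [1.28,-1.18,0.13,0.04,-0.004,0.013]
    - [1.28,-1.18,0.13,0.04,-0.004,0.013]
    - [1.28,-1.18,0.13,0.04,-0.004,0.013]
    - [1.28,-1.18,0.13,0.04,-0.004,0.013]
    - [1.28,-1.18,0.13,0.04,-0.004,0.013]
    - [1.28,-1.18,0.13,0.04,-0.004,0.013]
    - [0,0,0,0,0,0]
    - [0,0,0,0,0,0]

```text
time: 8.25
tool_pos: [0.4669, 0.2174, 0.2108]
tool_rot: [0.819, 0.574, 0.001, 0.002]
contact_force: [0.5, -0.9, -0.7]
opening: 0.63
grip_force: 0.0
```

```bash
python3 - <<'E'
from h import *
A=now();print(A[:3,3])
plan(A,sc([.466,.217,.09],-.34)@GR,6)
s=eyes.snapshot('wrist');t=eyes.snapshot('top')
G=sc([.466,.217,.09],-.34)
P=[(G@[x,y,.025,1])[:3] for x,y in((-.012,-.012),(-.012,.012),(.012,.012),(.012,-.012))]+[(G@[-.075,y,-.09,1])[:3] for y in(-.03,.03)]
print(proj(s,P).round())
im=np.hstack([cv2.resize(s['image'],(400,300)),cv2.resize(t['image'][150:300,280:400],(375,469))[:300]]) if 0 else s['image']
a=cv2.resize(s['image'][:,:],(560,420));b=cv2.resize(t['image'][175:315,280:360],(240,420),interpolation=cv2.INTER_CUBIC)
cv2.imwrite('pics/w2.png',np.hstack([a,b]))
E
```

```text
[0.46693133 0.21739625 0.21083339]
6 x [-0.01, -0.016, 1.964, 0.001, 0.0, -0.001]
[[299. 277.]
 [298. 238.]
 [339. 238.]
 [339. 277.]
 [233. 251.]
 [229. 182.]]
```

View pics/w2.png

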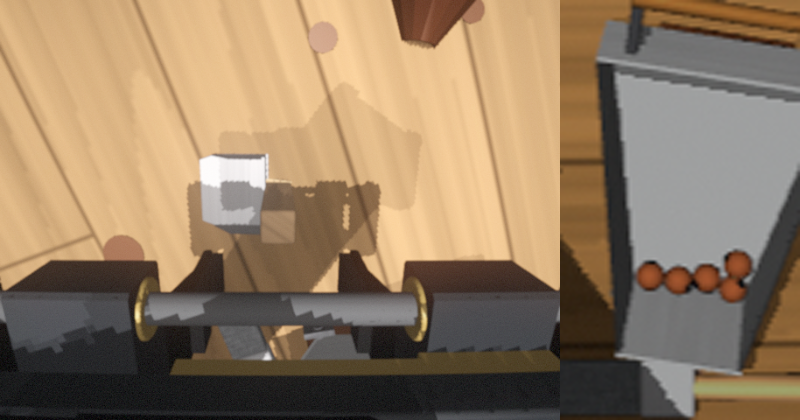

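The wrist view puts the post top at full-image (299..337, 240..278) and the lip at column 230, both within 2 px of prediction. The top crop shows all five beads at the narrow end, near (310,267) to (339,263). I'll descend and grip.

Request:
carry_out:
  deltas:
    - [0,-0.02,1.96,0,0,0]
    - [0,-0.02,1.96,0,0,0]
    - [0,-0.02,1.96,0,0,0]
    - [0,-0.02,1.96,0,0,0]
    - [0,-0.02,1.96,0,0,0]
    - [0,0,1.96,0,0,0]
    - [0,0,0,0,0,0]

```text
time: 9.05
tool_pos: [0.4638, 0.2158, 0.09]
tool_rot: [0.819, 0.574, -0.003, 0.001]
contact_force: [-0.3, -0.0, -0.0]
opening: 0.631
grip_force: 0.0
```

Request:
carry_out:
  deltas:
    - [0,0,0,0,0,0]
    - [0,0,0,0,0,0]
    - [0,0,0,0,0,0]
    - [0,0,0,0,0,0]
    - [0,0,0,0,0,0]
  gripper: -1

```text
time: 9.55
tool_pos: [0.4649, 0.2173, 0.092]
tool_rot: [0.819, 0.574, -0.001, 0.001]
contact_force: [2.5, -1.7, 1.7]
opening: 0.272
grip_force: 30.0
```

```bash
python3 - <<'E'
from h import *
t=eyes.snapshot('top')
c=lambda u,v,z:onz(t,((u-560)/3+280-.3,v/3+175-.3),z)
zr=.03+.095*np.cos(.54)
a,b=c(618,355,zr),c(742,373,zr);m=(a+b)/2;print('rim',a,b,np.linalg.norm(a-b),'exp',(bin_pose(.54)@[0,0,.095,1])[:3], 'yaw',np.arctan2(-(a-b)[0],(a-b)[1]))
zb=.03+.01*(np.cos(.54)+np.sin(.54))
for u,v in((650,277),(679,280),(707,278),(732,290),(738,264)):
    p=c(u,v,zb);print('bead',p.round(4),(np.linalg.inv(bin_pose(.54))@np.r_[p,1])[:3].round(4))
E
```

```text
rim [0.40631385 0.07499405 0.11148232] [ 0.39376408 -0.00687206  0.11148232] 0.08282244227696003 exp [0.4012502  0.03208863 0.11148232] yaw -0.15211204475821022
bead [0.4565 0.0546 0.0437] [0.009  0.0309 0.0106]
bead [0.4542 0.0344 0.0437] [0.0098 0.0105 0.0101]
bead [0.4555 0.0148 0.0437] [ 0.0134 -0.0087  0.008 ]
bead [ 0.447  -0.0026  0.0437] [ 0.0085 -0.0272  0.0109]
bead [ 0.4651 -0.007   0.0437] [ 0.0244 -0.0287  0.0013]
```

```bash
sed -i 's/^YB=.*/YB=-.154/; s/^COR=.*/COR=np.array([.4495,.0258,.03])/; s/^GR=.*/GR=T([0,0,.002],DOWN)/' h.py
cat >> h.py <<'E'
def inbin(x,z,rel,y=0): # tool pose, lip at x,y,z in tipped bin axes, pitched rel lip-down relative to floor
    Rm=R.from_euler('Y',-rel).as_matrix();return bin_pose(.54)@T(np.array([x,y,z])+Rm@[.075,0,.09],Rm)@GR
E
python3 - <<'E'
from h import *
A=now();U=A.copy();U[2,3]+=.16;B=plan(A,U,5)
B=plan(B,inbin(.06,.14,.05),20);print(B[:3,3])
B=plan(B,inbin(.06,.006,.05),8)
B=plan(B,inbin(.06,-.001,.05),2)
B=plan(B,inbin(.002,-.001,.05),20)
E
```

```text
5 x [-0.01, 0.001, -3.2, -0.0, -0.0, -0.0]
20 x [-0.948, 0.187, -0.203, -0.029, 0.003, -0.009]
[0.44022984 0.027239   0.29910099]
8 x [-0.0, -0.084, 1.673, -0.0, 0.0, -0.0]
2 x [0.0, -0.017, 0.35, -0.0, 0.0, -0.0]
20 x [0.0, -0.29, -0.014, -0.0, 0.0, -0.0]
```

Request:
carry_out:
  deltas:
    - [0,0,-2,0,0,0]
    - [0,0,-2,0,0,0]
    - [0,0,-3,0,0,0]
    - [0,0,-3,0,0,0]
    - [0,0,-3,0,0,0]
    - [0,0,-3,0,0,0]

```text
time: 10.2
tool_pos: [0.4645, 0.2177, 0.2526]
tool_rot: [0.819, 0.574, -0.002, 0.001]
contact_force: [0.4, -0.0, -1.3]
opening: 0.272
grip_force: 30.0
```

Request:
carry_out:
  deltas:
    - [-0.95,0.19,-0.2,-0.029,0.003,-0.009]
    - [-0.95,0.19,-0.2,-0.029,0.003,-0.009]
    - [-0.95,0.19,-0.2,-0.029,0.003,-0.009]
    - [-0.95,0.19,-0.2,-0.029,0.003,-0.009]
    - [-0.95,0.19,-0.2,-0.029,0.003,-0.009]
    - [-0.95,0.19,-0.2,-0.029,0.003,-0.009]
    - [-0.95,0.19,-0.2,-0.029,0.003,-0.009]
    - [-0.95,0.19,-0.2,-0.029,0.003,-0.009]
    - [-0.95,0.19,-0.2,-0.029,0.003,-0.009]
    - [-0.95,0.19,-0.2,-0.029,0.003,-0.009]

```text
time: 11.2
tool_pos: [0.4511, 0.1218, 0.273]
tool_rot: [0.783, 0.605, 0.094, 0.111]
contact_force: [0.7, 0.4, -2.1]
opening: 0.278
grip_force: 30.0
```

Request:
carry_out:
  deltas:
    - [-0.95,0.19,-0.2,-0.029,0.003,-0.009]
    - [-0.95,0.19,-0.2,-0.029,0.003,-0.009]
    - [-0.95,0.19,-0.2,-0.029,0.003,-0.009]
    - [-0.95,0.19,-0.2,-0.029,0.003,-0.009]
    - [-0.95,0.19,-0.2,-0.029,0.003,-0.009]
    - [-0.95,0.19,-0.2,-0.029,0.003,-0.009]
    - [-0.95,0.19,-0.2,-0.029,0.003,-0.009]
    - [-0.95,0.19,-0.2,-0.029,0.003,-0.009]
    - [-0.95,0.19,-0.2,-0.029,0.003,-0.009]
    - [-0.95,0.19,-0.2,-0.029,0.003,-0.009]

```text
time: 12.2
tool_pos: [0.4403, 0.0282, 0.2981]
tool_rot: [0.733, 0.618, 0.183, 0.215]
contact_force: [-0.5, -1.4, -1.4]
opening: 0.277
grip_force: 30.0
```

```bash
python3 - <<'E'
from h import *
o=status.get_obs();print(o['contact_force'],o['time'])
A=now();print(A[:3,3])
B=plan(A,inbin(.06,.006,.05),8)
s=eyes.snapshot('side');crop(s,240,150,440,300,4,'s1.png')
L=[(A@np.linalg.inv(GR)@[-.075,y,-.09,1])[:3] for y in(-.03,.03)]
print(proj(s,L), proj(s,[(bin_pose(.54)@[0,y,.095,1])[:3] for y in(-.039,.039)]))
E
```

```text
[-0.52988402 -1.39921684 -1.4072779 ] 12.2
[0.44031433 0.02815636 0.29810229]
8 x [-0.006, -0.059, 1.664, -0.002, 0.001, -0.002]
[[382.02794707 211.44788611]
 [369.46485882 233.20280022]] [[392.94337506 235.30616636]
 [378.33581589 263.74229509]]
```

View pics/s1.png

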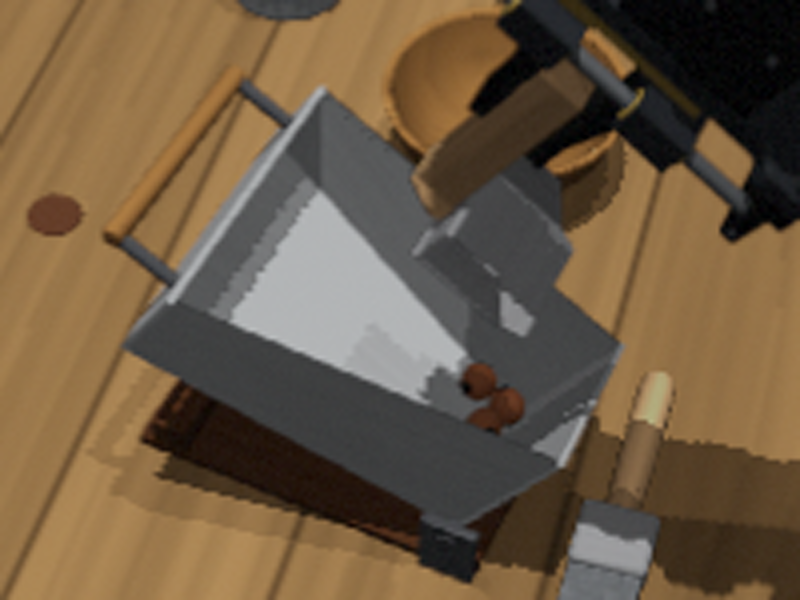

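The side crop shows the lip corners at (572,243) and (522,335), within 1 px of prediction. The rim is about 2 px off and the beads are at the narrow end. I'll go down into the bin.

Request:
carry_out:
  deltas:
    - [0,-0.06,1.66,-0.002,0,-0.002]
    - [0,-0.06,1.66,-0.002,0,-0.002]
    - [0,-0.06,1.66,-0.002,0,-0.002]
    - [0,-0.06,1.66,-0.002,0,-0.002]
    - [0,-0.06,1.66,-0.002,0,-0.002]
    - [0,-0.06,1.66,-0.002,0,-0.002]
    - [0,-0.06,1.66,-0.002,0,-0.002]
    - [0,-0.06,1.66,-0.002,0,-0.002]
    - [0,0,0,0,0,0]

```text
time: 13.15
tool_pos: [0.5075, 0.0192, 0.1818]
tool_rot: [0.726, 0.625, 0.184, 0.22]
contact_force: [-0.3, -0.5, -1.5]
opening: 0.275
grip_force: 30.0
```

Request:
carry_out:
  deltas:
    - [0,0,0.2,0,0,0]
    - [0,0,0.2,0,0,0]
    - [0,0,0,0,0,0]

```text
time: 13.45
tool_pos: [0.5106, 0.0193, 0.1813]
tool_rot: [0.726, 0.624, 0.186, 0.221]
contact_force: [-0.6, 0.9, -1.8]
opening: 0.271
grip_force: 30.0
```

```bash
cat >> h.py <<'E'
def where():
    A=now()@np.linalg.inv(GR);D=np.linalg.inv(bin_pose(.54))@A
    o=status.get_obs();f=bin_pose(.54)[:3,:3].T@np.array(o['contact_force'])
    print('t',o['time'],'lip in bin mm',(1000*(D@[-.075,0,-.09,1])[:3]).round(1),'eul zxy',R.from_matrix(D[:3,:3]).as_euler('ZXY').round(3),'f bin',f.round(1),'open',round(o['opening'],3))
E
python3 -c "
from h import *
where();plan(now(),inbin(.06,-.001,.05),2)"
```

```text
t 13.45 lip in bin mm [59.8  2.2  2.8] eul zxy [ 0.005 -0.004 -0.047] f bin [-1.5  0.8 -1.2] open 0.271
2 x [-0.148, -0.015, 0.182, -0.001, 0.002, 0.003]
```

Request:
carry_out:
  deltas:
    - [-0.1,0,0.1,0,0,0]
    - [-0.1,0,0.1,0,0,0]
    - [0,0,0.1,0,0,0]
    - [0,0,0,0,0,0]

```text
time: 13.85
tool_pos: [0.5121, 0.0171, 0.1792]
tool_rot: [0.726, 0.624, 0.186, 0.222]
contact_force: [-8.1, 0.4, 9.8]
opening: 0.278
grip_force: 30.0
```

Request:
carry_out:
  deltas:
    - [0,0,0.1,0,0,0]
    - [0,0,0,0,0,0]

```text
time: 14.05
tool_pos: [0.513, 0.0171, 0.179]
tool_rot: [0.726, 0.624, 0.187, 0.222]
contact_force: [-9.9, 1.7, 14.7]
opening: 0.277
grip_force: 30.2
```

```bash
python3 -c "
from h import *
where()"
```

```text
t 14.05 lip in bin mm [61.1  0.4 -0.7] eul zxy [ 0.005 -0.004 -0.048] f bin [-1.1  0.1 17.8] open 0.277
```

Request:
carry_out:
  deltas:
    - [0,-0.2,-0.07,0,0,0]
    - [0,-0.4,-0.02,0,0,0]
    - [0,-0.4,-0.02,0,0,0]
    - [0,-0.4,-0.02,0,0,0]
    - [0,-0.4,-0.02,0,0,0]
    - [0,-0.4,-0.02,0,0,0]
    - [0,-0.4,-0.02,0,0,0]
    - [0,-0.4,-0.02,0,0,0]
    - [0,-0.4,-0.02,0,0,0]

```text
time: 14.95
tool_pos: [0.4852, 0.0221, 0.1634]
tool_rot: [0.725, 0.624, 0.188, 0.223]
contact_force: [-0.6, 1.2, 9.0]
opening: 0.273
grip_force: 29.9
```

Request:
carry_out:
  deltas:
    - [0,-0.3,-0.015,0,0,0]
    - [0,-0.3,-0.015,0,0,0]
    - [0,-0.3,-0.015,0,0,0]
    - [0,-0.3,-0.015,0,0,0]

```text
time: 15.35
tool_pos: [0.4751, 0.0237, 0.1573]
tool_rot: [0.725, 0.624, 0.189, 0.223]
contact_force: [-0.1, 0.0, 8.6]
opening: 0.271
grip_force: 29.9
```

```bash
python3 -c "
from h import *
where()"
```

```text
t 15.35 lip in bin mm [17.3  1.3  0.2] eul zxy [ 0.005 -0.002 -0.052] f bin [4.3 0.  7.4] open 0.271
```

Request:
carry_out:
  deltas:
    - [0,-0.3,-0.015,0,0,0]
    - [0,-0.3,-0.015,0,0,0]
    - [0,-0.3,-0.015,0,0,0]
    - [0,-0.3,-0.015,0,0,0]

```text
time: 15.75
tool_pos: [0.4649, 0.0253, 0.1511]
tool_rot: [0.725, 0.624, 0.189, 0.223]
contact_force: [0.4, 0.7, 8.5]
opening: 0.273
grip_force: 29.9
```

```bash
python3 -c "
from h import *
where()
s=eyes.snapshot('top');t=eyes.snapshot('side')
a=cv2.resize(s['image'][235:315,285:355],(350,400),interpolation=cv2.INTER_CUBIC);b=cv2.resize(t['image'][190:290,330:430],(400,400),interpolation=cv2.INTER_CUBIC)
cv2.imwrite('pics/c1.png',np.hstack([a,b]))"
```

```text
t 15.75 lip in bin mm [5.3 1.3 0.2] eul zxy [ 0.005 -0.002 -0.052] f bin [4.6 0.7 7.1] open 0.273
```

View pics/c1.png

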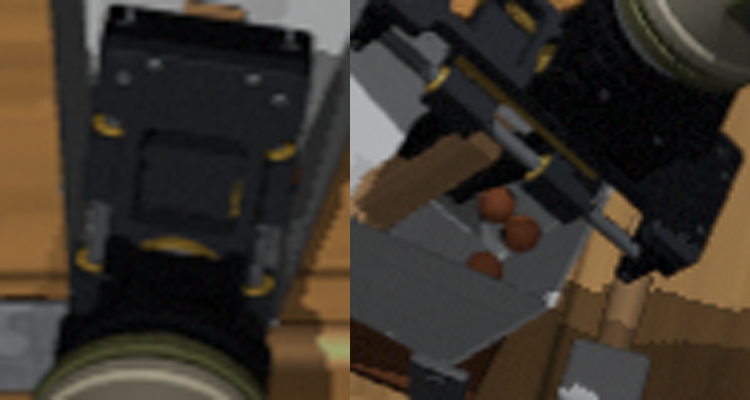

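The side crop shows three beads at (495,205), (522,233) and (485,265) in front of and over the lip. The hand hides the rest. I'll go on to the wall.

Request:
carry_out:
  deltas:
    - [0,-0.2,-0.01,0,0,0]
    - [0,-0.2,-0.01,0,0,0]
    - [0,-0.1,0,0,0,0]
    - [0,0,0,0,0,0]

```text
time: 16.25
tool_pos: [0.4609, 0.0259, 0.1487]
tool_rot: [0.725, 0.624, 0.189, 0.223]
contact_force: [-0.1, 3.3, 10.0]
opening: 0.275
grip_force: 29.9
```

```bash
python3 -c "
from h import *
where()"
```

```text
t 16.25 lip in bin mm [0.6 1.2 0.2] eul zxy [ 0.005 -0.003 -0.053] f bin [4.6 3.3 9. ] open 0.275
```

Request:
carry_out:
  deltas:
    - [0,-0.15,-0.01,0,0,0]
    - [0,-0.1,0,0,0,0]
    - [0,0,0,0,0,0]

```text
time: 16.55
tool_pos: [0.4594, 0.0261, 0.148]
tool_rot: [0.725, 0.624, 0.189, 0.224]
contact_force: [2.0, 2.0, 10.0]
opening: 0.274
grip_force: 30.0
```

```bash
python3 -c "
from h import *
where()"
```

```text
t 16.55 lip in bin mm [-0.8  1.2  0.2] eul zxy [ 0.005 -0.003 -0.055] f bin [6.5 2.3 7.7] open 0.274
```

```bash
python3 - <<'E'
from h import *
B=now()
B=plan(B,inbin(.000,.003,0,.0012),3)
for rel,h in((-.25,.021),(-.5,.037),(-.75,.056)): B=plan(B,inbin(.0005,h,rel,.0012),5)
E
```

```text
3 x [-0.02, 0.196, 0.047, 0.018, 0.001, 0.002]
5 x [0.0, 0.424, 0.026, 0.05, 0.0, 0.0]
5 x [-0.0, 0.34, 0.085, 0.05, -0.0, 0.0]
5 x [0.0, 0.235, 0.072, 0.05, 0.0, 0.0]
```

Request:
carry_out:
  deltas:
    - [-0.02,0.2,0.05,0.018,0,0.002]
    - [-0.02,0.2,0.05,0.018,0,0.002]
    - [-0.02,0.2,0.05,0.018,0,0.002]
    - [0,0.42,0.03,0.05,0,0]
    - [0,0.42,0.03,0.05,0,0]
    - [0,0.42,0.03,0.05,0,0]
    - [0,0.42,0.03,0.05,0,0]
    - [0,0.42,0.03,0.05,0,0]

```text
time: 17.35
tool_pos: [0.4838, 0.0207, 0.1555]
tool_rot: [0.752, 0.643, 0.092, 0.109]
contact_force: [5.5, 0.1, -3.0]
opening: 0.272
grip_force: 30.0
```

```bash
python3 - <<'E'
from h import *
where();B=now()
for rel,h in((-.5,.037),(-.75,.056)): B=plan(B,inbin(.0005,h,rel,.0012),5)
E
```

```text
t 17.35 lip in bin mm [-1.4  0.1 19.6] eul zxy [-0.001 -0.003  0.254] f bin [ 3.1  0.9 -5.4] open 0.272
5 x [0.021, 0.359, 0.04, 0.049, 0.001, -0.0]
5 x [0.0, 0.235, 0.072, 0.05, 0.0, 0.0]
```

Request:
carry_out:
  deltas:
    - [0.02,0.36,0.04,0.05,0,0]
    - [0.02,0.36,0.04,0.05,0,0]
    - [0.02,0.36,0.04,0.05,0,0]
    - [0.02,0.36,0.04,0.05,0,0]
    - [0.02,0.36,0.04,0.05,0,0]
    - [0,0.24,0.07,0.05,0,0]
    - [0,0.24,0.07,0.05,0,0]
    - [0,0.24,0.07,0.05,0,0]
    - [0,0.24,0.07,0.05,0,0]
    - [0,0.24,0.07,0.05,0,0]

```text
time: 18.35
tool_pos: [0.5121, 0.0167, 0.1509]
tool_rot: [0.756, 0.645, -0.072, -0.081]
contact_force: [1.6, 0.5, -2.6]
opening: 0.272
grip_force: 30.0
```

```bash
python3 - <<'E'
from h import *
where()
B=now();U=B.copy();U[2,3]+=.13;print(B[:3,3]);B=plan(B,U,8)
E
```

```text
t 18.35 lip in bin mm [-1.3  0.7 55.8] eul zxy [-0.001 -0.004  0.757] f bin [-0.   0.7 -3. ] open 0.272
[0.51213419 0.01666058 0.15089363]
8 x [-0.005, -0.35, -1.587, -0.0, 0.0, -0.0]
```

Request:
carry_out:
  deltas:
    - [0,-0.2,-0.9,0,0,0]
    - [0,-0.35,-1.6,0,0,0]
    - [0,-0.35,-1.6,0,0,0]
    - [0,-0.35,-1.6,0,0,0]
    - [0,-0.35,-1.6,0,0,0]
    - [0,-0.35,-1.6,0,0,0]
    - [0,-0.35,-1.6,0,0,0]
    - [0,-0.35,-1.6,0,0,0]
    - [0,-0.2,-0.9,0,0,0]
    - [0,0,0,0,0,0]

```text
time: 19.35
tool_pos: [0.5116, 0.0177, 0.2852]
tool_rot: [0.756, 0.646, -0.071, -0.08]
contact_force: [-0.7, -0.4, -3.7]
opening: 0.274
grip_force: 30.0
```

```bash
python3 - <<'E'
from h import *
s=eyes.snapshot('wrist');t=eyes.snapshot('side')
a=cv2.resize(s['image'],(400,300));b=cv2.resize(t['image'][130:280,300:500],(400,300),interpolation=cv2.INTER_CUBIC)
cv2.imwrite('pics/c2.png',np.hstack([a,b]));where();print(now()[:3,3])
E
```

```text
t 19.45 lip in bin mm [ 65.9   1.2 170.2] eul zxy [-0.001 -0.005  0.758] f bin [-1.7 -0.3 -2.2] open 0.273
[0.51105165 0.01743706 0.28347333]
```

View pics/c2.png

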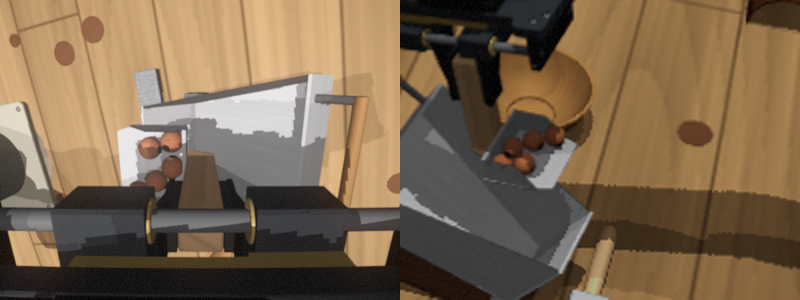

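All five beads are in the pan: side crop (555,135), (533,140), (513,147), (523,162) and (503,158). Next I go over the bowl and pour.

```bash
cat >> h.py <<'E'
def lip(p,yaw,pitch): # tool pose with lip at world p
    G=sc([0,0,0],yaw,pitch);return sc(np.array(p)+G[:3,:3]@[.075,0,.09],yaw,pitch)@GR
E
python3 - <<'E'
from h import *
B=now();L=(B@np.linalg.inv(GR)@[-.075,0,-.09,1])[:3];print(L)
B=plan(B,lip([.525,-.2245,.205],-.155,-.218),14)
B=plan(B,lip([.525,-.2245,.09],-.155,-.218),7)
B=plan(B,lip([.525,-.2245,.065],-.155,.05),7)
B=plan(B,lip([.525,-.2245,.05],-.155,.80),18);print(B[:3,3])
E
```

```text
[0.41906832 0.03173454 0.20982791]
14 x [-1.691, 1.016, -0.186, 0.0, 0.0, -0.0]
7 x [0.0, 0.355, 1.604, -0.0, 0.0, -0.0]
7 x [0.0, -0.321, 0.076, -0.038, 0.0, -0.0]
18 x [-0.0, -0.423, -0.226, -0.042, -0.0, 0.0]
[ 0.51142101 -0.22237824  0.16789872]
```

Request:
carry_out:
  deltas:
    - [-0.8,0.5,-0.09,0,0,0]
    - [-1.7,1.02,-0.19,0,0,0]
    - [-1.7,1.02,-0.19,0,0,0]
    - [-1.7,1.02,-0.19,0,0,0]
    - [-1.7,1.02,-0.19,0,0,0]
    - [-1.7,1.02,-0.19,0,0,0]
    - [-1.7,1.02,-0.19,0,0,0]
    - [-1.7,1.02,-0.19,0,0,0]
    - [-1.7,1.02,-0.19,0,0,0]
    - [-1.7,1.02,-0.19,0,0,0]

```text
time: 20.45
tool_pos: [0.5838, -0.1586, 0.2809]
tool_rot: [0.756, 0.645, -0.072, -0.082]
contact_force: [0.2, -0.4, -2.5]
opening: 0.276
grip_force: 30.0
```

Request:
carry_out:
  deltas:
    - [-1.7,1.02,-0.19,0,0,0]
    - [-1.7,1.02,-0.19,0,0,0]
    - [-1.7,1.02,-0.19,0,0,0]
    - [-1.6,1,-0.18,0,0,0]
    - [-0.8,0.5,-0.09,0,0,0]
    - [0,0,0,0,0,0]

```text
time: 21.05
tool_pos: [0.6174, -0.2399, 0.2789]
tool_rot: [0.757, 0.645, -0.072, -0.082]
contact_force: [-0.2, 0.2, -3.4]
opening: 0.275
grip_force: 30.0
```

```bash
python3 - <<'E'
from h import *
B=now();L=(B@np.linalg.inv(GR)@[-.075,0,-.09,1])[:3];print(L)
B=plan(B,lip([.525,-.2245,.09],-.155,-.218),8)
t=eyes.snapshot('side');s=eyes.snapshot('wrist')
a=cv2.resize(t['image'][110:260,300:500],(400,300),interpolation=cv2.INTER_CUBIC);b=cv2.resize(s['image'],(400,300))
cv2.imwrite('pics/c3.png',np.hstack([a,b]))
print(proj(t,L),proj(t,[.503,-.2225,.06]))
E
```

```text
[ 0.52535019 -0.22540233  0.2052979 ]
8 x [0.015, 0.306, 1.408, -0.0, 0.0, -0.001]
[[359.3379064  119.54537591]] [[365.06550414 171.2586806 ]]
```

View pics/c3.png

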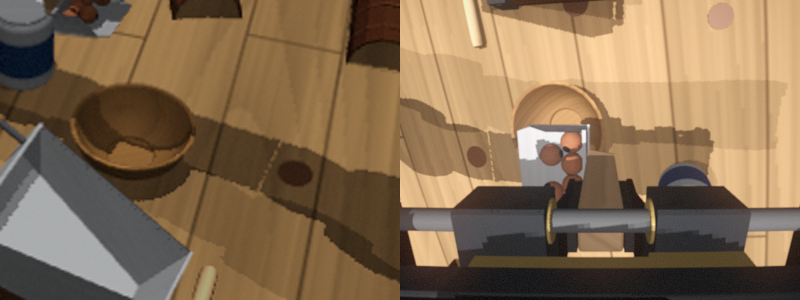

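The bin is empty, the beads are in the pan and the bowl rim is at side pixel (366,172), as predicted. I'll lower and pour.

Request:
carry_out:
  deltas:
    - [0,0.2,0.7,0,0,0]
    - [0,0.3,1.4,0,0,0]
    - [0,0.3,1.4,0,0,0]
    - [0,0.3,1.4,0,0,0]
    - [0,0.3,1.4,0,0,0]
    - [0,0.3,1.4,0,0,0]
    - [0,0.3,1.4,0,0,0]
    - [0,0.3,1.4,0,0,0]
    - [0,0.15,0.7,0,0,0]
    - [0,0,0,0,0,0]

```text
time: 22.15
tool_pos: [0.6165, -0.2385, 0.1637]
tool_rot: [0.756, 0.645, -0.072, -0.082]
contact_force: [-0.4, 0.4, -3.5]
opening: 0.276
grip_force: 30.0
```

Request:
carry_out:
  deltas:
    - [0,-0.32,0.08,-0.038,0,0]
    - [0,-0.32,0.08,-0.038,0,0]
    - [0,-0.32,0.08,-0.038,0,0]
    - [0,-0.32,0.08,-0.038,0,0]
    - [0,-0.32,0.08,-0.038,0,0]
    - [0,-0.32,0.08,-0.038,0,0]
    - [0,-0.32,0.08,-0.038,0,0]

```text
time: 22.85
tool_pos: [0.5947, -0.2351, 0.1629]
tool_rot: [0.76, 0.649, 0.015, 0.021]
contact_force: [0.4, -1.2, -2.5]
opening: 0.27
grip_force: 30.0
```

```bash
python3 - <<'E'
from h import *
B=now();L=(B@np.linalg.inv(GR)@[-.075,0,-.09,1])[:3];print(L,status.get_obs()['contact_force'])
B=plan(B,lip([.525,-.2245,.05],-.155,.80),18)
E
```

```text
[ 0.52531291 -0.22450357  0.06714452] [ 0.35243795 -1.18992926 -2.47949933]
18 x [-0.002, -0.429, -0.215, -0.042, 0.0, -0.0]
```

Request:
carry_out:
  deltas:
    - [0,-0.43,-0.21,-0.042,0,0]
    - [0,-0.43,-0.21,-0.042,0,0]
    - [0,-0.43,-0.21,-0.042,0,0]
    - [0,-0.43,-0.21,-0.042,0,0]
    - [0,-0.43,-0.21,-0.042,0,0]
    - [0,-0.43,-0.21,-0.042,0,0]
    - [0,-0.43,-0.21,-0.042,0,0]
    - [0,-0.43,-0.21,-0.042,0,0]
    - [0,-0.43,-0.21,-0.042,0,0]

```text
time: 23.75
tool_pos: [0.5535, -0.2285, 0.1731]
tool_rot: [0.743, 0.635, 0.137, 0.163]
contact_force: [-0.1, 0.4, -2.0]
opening: 0.276
grip_force: 30.0
```

Request:
carry_out:
  deltas:
    - [0,-0.43,-0.21,-0.042,0,0]
    - [0,-0.43,-0.21,-0.042,0,0]
    - [0,-0.43,-0.21,-0.042,0,0]
    - [0,-0.43,-0.21,-0.042,0,0]
    - [0,-0.43,-0.21,-0.042,0,0]
    - [0,-0.43,-0.21,-0.042,0,0]
    - [0,-0.43,-0.21,-0.042,0,0]
    - [0,-0.43,-0.21,-0.042,0,0]
    - [0,0,0,0,0,0]
    - [0,0,0,0,0,0]

```text
time: 24.75
tool_pos: [0.5164, -0.2223, 0.1681]
tool_rot: [0.705, 0.604, 0.24, 0.284]
contact_force: [-0.3, -0.5, -1.7]
opening: 0.275
grip_force: 30.0
```

```bash
python3 - <<'E'
from h import *
t=eyes.snapshot('side');s=eyes.snapshot('wrist')
a=cv2.resize(t['image'][110:260,300:500],(400,300),interpolation=cv2.INTER_CUBIC);b=cv2.resize(s['image'],(400,300))
cv2.imwrite('pics/c4.png',np.hstack([a,b]))
B=now();L=(B@np.linalg.inv(GR)@[-.075,0,-.09,1])[:3];print(L)
def red(im): # bead pixels by colour
    h=cv2.cvtColor(im,cv2.COLOR_BGR2HSV);return h
B=plan(B,lip([.535,-.2245,.16],-.155,.3),12)
E
```

```text
[ 0.52598011 -0.22436974  0.04991438]
12 x [0.005, 0.897, -0.454, 0.039, 0.0, 0.0]
```

View pics/c4.png

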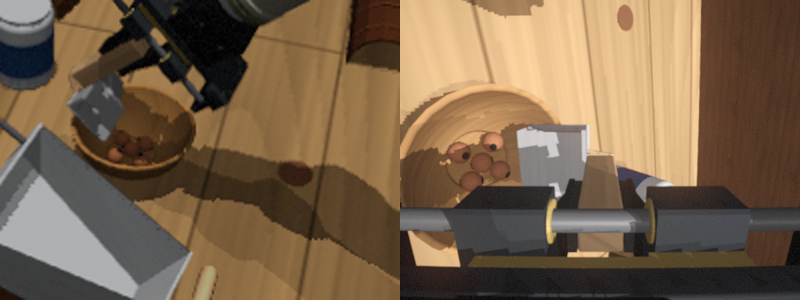

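All five beads lie in the bowl: side crop around (115-145, 140-160), wrist crop (458,152), (493,143), (482,162), (500,170) and (471,181). The pan is empty. I'll set the scoop down on the clear table to the right of the bowl.

```bash
python3 - <<'E'
from h import *
B=now()
B=plan(B,lip([.530,-.2245,.14],-.155,.8),5)
B=plan(B,lip([.356,-.368,.13],-.155,0),20);print(B[:3,3])
B=plan(B,lip([.356,-.368,.01],-.155,0),8)
E
```

```text
5 x [-0.004, 1.252, -1.284, -0.008, 0.001, 0.0]
20 x [-0.843, -0.361, 0.041, 0.04, -0.0, 0.0]
[ 0.43010086 -0.37957851  0.222     ]
8 x [-0.0, 0.0, 1.5, 0.0, 0.0, -0.0]
```

Request:
carry_out:
  deltas:
    - [0,1.25,-1.28,0,0,0]
    - [0,1.25,-1.28,0,0,0]
    - [0,1.25,-1.28,0,0,0]
    - [0,1.25,-1.28,0,0,0]
    - [0,1.25,-1.28,0,0,0]
    - [0,0,0,0,0,0]

```text
time: 25.45
tool_pos: [0.5183, -0.2233, 0.26]
tool_rot: [0.705, 0.603, 0.24, 0.286]
contact_force: [0.2, 0.2, -2.3]
opening: 0.275
grip_force: 30.0
```

Request:
carry_out:
  deltas:
    - [-0.84,-0.36,0.04,0.04,0,0]
    - [-0.84,-0.36,0.04,0.04,0,0]
    - [-0.84,-0.36,0.04,0.04,0,0]
    - [-0.84,-0.36,0.04,0.04,0,0]
    - [-0.84,-0.36,0.04,0.04,0,0]
    - [-0.84,-0.36,0.04,0.04,0,0]
    - [-0.84,-0.36,0.04,0.04,0,0]
    - [-0.84,-0.36,0.04,0.04,0,0]
    - [-0.84,-0.36,0.04,0.04,0,0]
    - [-0.84,-0.36,0.04,0.04,0,0]

```text
time: 26.45
tool_pos: [0.4763, -0.3017, 0.233]
tool_rot: [0.748, 0.639, 0.115, 0.137]
contact_force: [0.8, 0.3, -2.3]
opening: 0.277
grip_force: 30.0
```

Request:
carry_out:
  deltas:
    - [-0.84,-0.36,0.04,0.04,0,0]
    - [-0.84,-0.36,0.04,0.04,0,0]
    - [-0.84,-0.36,0.04,0.04,0,0]
    - [-0.84,-0.36,0.04,0.04,0,0]
    - [-0.84,-0.36,0.04,0.04,0,0]
    - [-0.84,-0.36,0.04,0.04,0,0]
    - [-0.84,-0.36,0.04,0.04,0,0]
    - [-0.84,-0.36,0.04,0.04,0,0]
    - [-0.84,-0.36,0.04,0.04,0,0]
    - [-0.84,-0.36,0.04,0.04,0,0]

```text
time: 27.45
tool_pos: [0.4294, -0.3796, 0.2229]
tool_rot: [0.76, 0.649, -0.014, -0.014]
contact_force: [0.1, 0.3, -2.8]
opening: 0.271
grip_force: 30.0
```

```bash
python3 - <<'E'
from h import *
B=now();print(B[:3,3],(B@np.linalg.inv(GR)@[-.075,0,-.09,1])[:3])
plan(B,lip([.356,-.368,.006],-.155,0),10)
E
```

```text
[ 0.42938246 -0.37955866  0.22287272] [ 0.35169326 -0.36756466  0.13393717]
10 x [0.004, 0.035, 1.248, -0.004, 0.0, -0.0]
```

Request:
carry_out:
  deltas:
    - [0,0.04,1.25,-0.004,0,0]
    - [0,0.04,1.25,-0.004,0,0]
    - [0,0.04,1.25,-0.004,0,0]
    - [0,0.04,1.25,-0.004,0,0]
    - [0,0.04,1.25,-0.004,0,0]
    - [0,0.04,1.25,-0.004,0,0]
    - [0,0.04,1.25,-0.004,0,0]
    - [0,0.04,1.25,-0.004,0,0]
    - [0,0.04,1.25,-0.004,0,0]
    - [0,0.04,1.25,-0.004,0,0]

```text
time: 28.45
tool_pos: [0.4309, -0.3794, 0.0979]
tool_rot: [0.76, 0.649, -0.0, 0.002]
contact_force: [0.2, -0.9, -2.1]
opening: 0.275
grip_force: 30.0
```

Request:
carry_out:
  deltas:
    - [0,0,0.15,0,0,0]
    - [0,0,0.15,0,0,0]
    - [0,0,0.15,0,0,0]
    - [0,0,0,0,0,0]

```text
time: 28.85
tool_pos: [0.4311, -0.3796, 0.0948]
tool_rot: [0.76, 0.649, -0.0, 0.002]
contact_force: [0.2, -0.2, -2.4]
opening: 0.272
grip_force: 30.0
```

```bash
python3 - <<'E'
from h import *
B=now();print(B.round(4),(B@np.linalg.inv(GR)@[-.075,0,-.09,1])[:3],status.get_obs()['contact_force'])
E
```

```text
[[ 0.1563  0.9877  0.0023  0.4311]
 [ 0.9877 -0.1563 -0.004  -0.3796]
 [-0.0036  0.0029 -1.      0.0948]
 [ 0.      0.      0.      1.    ]] [ 0.35724272 -0.36825781  0.00253854] [ 0.20407012 -0.20155121 -2.38960255]
```

Request:
carry_out:
  deltas:
    - [0,0,0.1,0,0,0]
    - [0,0,0.1,0,0,0]
    - [0,0,0.1,0,0,0]
    - [0,0,0,0,0,0]

```text
time: 29.25
tool_pos: [0.4311, -0.3796, 0.0921]
tool_rot: [0.76, 0.649, -0.001, 0.002]
contact_force: [-1.6, 1.0, 3.7]
opening: 0.275
grip_force: 30.0
```

Contact. Open and rise clear.

Request:
carry_out:
  deltas:
    - [0,0,0.03,0,0,0]
    - [0,0,0,0,0,0]
    - [0,0,0,0,0,0]
    - [0,0,0,0,0,0]
    - [0,0,-1,0,0,0]
    - [0,0,-2,0,0,0]
    - [0,0,-3,0,0,0]
    - [0,0,-3,0,0,0]
    - [0,0,-3,0,0,0]
    - [0,0,-3,0,0,0]
  gripper: 0.26

```text
time: 30.25
tool_pos: [0.4306, -0.3788, 0.2432]
tool_rot: [0.76, 0.65, -0.0, 0.002]
contact_force: [0.0, -0.0, -0.5]
opening: 0.632
grip_force: 0.0
```

```bash
python3 - <<'E'
from h import *
o=status.get_obs();print(o['contact_force'],o['opening'],o['tool_pos'])
# numeric check: change vs. start picture around tin, brush, bowl, bottles; bar where predicted; bead-coloured blobs in bowl
old=cv2.imread('pics/side0.png');s=eyes.snapshot('side')
for n,(u0,v0,u1,v1) in dict(tin=(290,98,335,155),half_bottle=(120,350,242,460),brush_tip=(372,275,408,325)).items():
    print(n,cv2.absdiff(old[v0:v1,u0:u1],s['image'][v0:v1,u0:u1]).mean())
m=cv2.cvtColor(s['image'],cv2.COLOR_BGR2HSV)
b=s['image'].astype(int);mask=((b[...,2]>2.2*b[...,1])&(b[...,2]>60)).astype(np.uint8)
n,_,st,c=cv2.connectedComponentsWithStats(mask);print([(c[i].round().tolist(),int(st[i,4])) for i in range(1,n) if st[i,4]>8][:20])
# post edges found in side view vs expected standing pose
print('post top expected',proj(s,[.4311,-.3796,.115]))
E
```

```text
[ 0.0035     -0.03318239 -0.51530482] 0.6315392727826196 [ 0.43057386 -0.37875224  0.24324013]
tin 1.8284600389863548
half_bottle 1.743765524093393
brush_tip 6.984814814814815
[]
post top expected [[409.98177482 118.8734292 ]]
```

```bash
python3 - <<'E'
from h import *
def m(cam,box,pad=12):
    old=cv2.imread(f'pics/{cam}0.png');s=eyes.snapshot(cam);u0,v0,u1,v1=box
    t=old[v0:v1,u0:u1];w=s['image'][v0-pad:v1+pad,u0-pad:u1+pad]
    r_=cv2.matchTemplate(w,t,cv2.TM_CCOEFF_NORMED);_,v,_,l=cv2.minMaxLoc(r_);print(cam,box,'shift',l[0]-pad,l[1]-pad,round(v,3))
m('top',(270,290,375,320));m('top',(470,132,530,185));m('top',(402,205,482,282));m('side',(375,240,412,325))
s=eyes.snapshot('side');b=s['image']
print('bar ends expected tipped',proj(s,[(bin_pose(.54)@[.23,y,.04,1])[:3] for y in(-.064,.064)]).round())
t=eyes.snapshot('top');h=cv2.cvtColor(t['image'],cv2.COLOR_BGR2HSV)
o=cv2.imread('pics/top0.png');ho=cv2.cvtColor(o,cv2.COLOR_BGR2HSV);print('bead hsv start',ho[217:221,337:341].reshape(-1,3).mean(0))
f=lambda H:((H[...,0]<9)&(H[...,1]>150)&(H[...,2]>60)).astype(np.uint8)
for H in(ho,h):
    n,_,st,c=cv2.connectedComponentsWithStats(f(H)[130:330,200:500]);print([((c[i]+[200,130]).round().tolist(),int(st[i,4])) for i in range(1,n) if st[i,4]>8])
E
```

```text
top (270, 290, 375, 320) shift 0 0 0.857
top (470, 132, 530, 185) shift 0 0 1.0
top (402, 205, 482, 282) shift 0 0 0.855
side (375, 240, 412, 325) shift 0 0 0.735
bar ends expected tipped [[297. 168.]
 [266. 209.]]
bead hsv start [ 17.9375 122.      87.375 ]
[]
[]
```

```bash
python3 -c "
from plant import r
print(r.sign_off())"
```

```text
the job is handed in; nothing more can be done
None
```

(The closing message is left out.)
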